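Kit the bearing tray and hold it over the code reader

ROBOT

A 6-joint arm with a two-finger parallel gripper is mounted at the origin on the work surface. World frame = base frame: x ahead of the robot, y to its left, z up, the work surface at z = 0. Lengths are in m, angles in rad, forces in N, time in s.
With the tool pointing down it reaches from about 0.35 to 0.8 m from the base axis. Payload 7.3 kg.
Tool frame: the origin (TCP) lies between the finger pads; the fingertips stand 25 mm ahead of it and the grasp point (between the pads) lies 6 mm ahead of it (r.tip_extent is the distance from the TCP to the fingertips, in m); z points along the fingers, y is the direction in which the jaws open and shut (so a half turn about z gives the same grasp; the last joint's range is limited). The gripper opens to 85 mm and grips with 20 to 120 N. Pads are 22 mm wide; open, the fingers measure 114 mm over their backs; the gripper's body (76 mm by 85 mm) begins 54 mm behind the grasp point. The pads swing forward as they close: fully open they stand 13 mm farther back than shut.
Start: joints at [-1.316, 0.342, 1.524, -0, 1.275, -0.146], TCP at [0.205, -0.483, 0.256] pointing down, gripper open.
Joint ranges: [-2.53, 2.53], [-0.77, 2.02], [0.04, 2.7], [-1, 4.14], [0.28, 2.66], [-3.11, 3.11]. Speed limits (rad/s): [2.57, 2.57, 3.14, 3.14, 3.14, 3.14].

INTERFACE

Orientations are given as a unit quaternion [x, y, z, w].
In Python, from workcell import r, command_gripper, optics gives the robot as it stands. The module is installed in compiled form; this text tells all that it offers. Calls block until the motion is done:
- r.reach(position, orientation): joint-space move of the TCP to a pose.
- r.move_straight(position, orientation=None, speed=0.15, max_force=None): straight line of the TCP; orientation=None keeps the orientation; speed is the mean speed in m/s. With max_force (N) it stops when the force on the tool has changed by that much, and returns True; else False.
- r.movej(angles): joint-space move.
- command_gripper(opening, force=None): finger opening in m; force is the grip in N (None keeps the last); returns when the fingers have stopped.
- r.hold(seconds).
- r.solve_ik(position, orientation): joint angles nearest the present ones, or None.
- r.read_state(): the state.
- optics.get_image(name): name is "scene" or "side" or "wrist"; returns (picture, depth): 480x640x3 uint8, red, green, blue; 480x640 float32, m along the optical axis (not along the pixel's ray), 0 where there is no reading.
- optics.camera_model(name): a dict with "K" (3x3 intrinsics, pixels), "R" (3x3) and "t" (3): a world point X has camera coordinates R X + t; the wrist camera has in their place "tool_from_camera" (4x4, takes a point from camera to tool coordinates, whose origin is the TCP and whose axes are the flange's). Camera axes: x right, y down, z forward; pixel columns grow to the right and rows downward; lengths in m; the calibration is good to about 2 mm. A picture is of the moment at which its call begins: read the wrist's pose just before it. camera_model takes no time and is no camera call.
A pose or a line that the arm cannot do raises r.PlanningError and nothing moves.
- r.finish_job(): hands the job in, once; it reports no verdict.
The state is a dict: "time_s": time; "joint_positions": joint angles; "dq": joint speeds; "tau": joint torques, N m; "eef_pos": TCP position; "eef_rot": TCP orientation; "contact_force": force on the tool from outside, world axes, zero at the start; "torque": the same for the moment, N m; "grip_width": finger opening in m.
Only numpy, scipy, OpenCV 4.12 (cv2) and the standard library are available. Lean on these libraries where they do the work, as an engineer would, in place of code of your own. Each camera call takes 0.05 s, during which the arm holds its last target. There are 200 camera calls.

TASK

Lay the blue T-shaped bracket flat in the T-shaped compartment of the orange kit tray, then pick the tray up by its black fin and carry it, without tipping it, so that the loose bearing ball stays in its round pocket, to the grey code reader. Finish while still holding the tray level and still, centred about 10 cm above the reader's glass with the tray's long side along the reader's long side (either way round). Do not touch the ball or the reader, and leave the other things on the bench where they are.

Things in the scene. Friction and masses are not known exactly. Their poses are not given: they have to be found in the camera images.
- tray: Loose orange kit tray, 180 (x) x 120 (y) mm, floor 4 mm thick, about 0.35 kg. Origin: centre of its underside; z up. T-shaped compartment on the -x half, black carrying fin in the middle, round ball pocket on the +x half. Starts flat on the bench.
- tray_grip (a point): Point in the tray's black upright fin, 60 mm above the tray's underside, at the tray's centre. The fin is 12 mm thick (tray x) and 50 mm long (tray y), its top 75 mm above the tray's underside; pinch it across its thickness from above. Axes as the tray's.
- tray_slot (a point): Point on the floor of the T-shaped compartment (black floor, 4 mm above the tray's underside), at tray x = -62 mm, y = 0: the bracket's origin belongs here with its axes along the tray's. The compartment is the bracket's T outline with 3 mm clearance all round: wide part (50 mm in x) towards tray +y, from y = +14 to +42 mm; stem part (30 mm in x) from y = -53 to +14 mm. Walls 6 mm above the floor.
- tray_pocket (a point): Centre of the floor of the round ball pocket, at tray x = +60 mm, y = 0, 4 mm above the underside. Inner diameter 40 mm, rim only 4 mm high: the ball rolls about freely and escapes if the tray is tipped far or jerked.
- ball_center (a point): Centre of the loose bright steel ball, 24 mm diameter, 57 g, lying in the pocket from the start.
- bracket: Loose blue T-shaped flat bracket, 50 g, lying flat on the bench. Plate 5 mm thick; stem 24 mm wide (x) from y = -50 to +17 mm; head 44 mm wide (x) from y = +17 to +39 mm. An upright lug stands at the origin: 24 mm (x) x 10 mm (y), its top 31 mm above the underside. Origin: on the underside, below the lug; z up, +y towards the T's head. It starts turned at most about 1 rad from the tray.
- bracket_grip (a point): Point in the bracket's lug, 22 mm above the underside: pinch the lug across its 10 mm thickness (along bracket y) from above.
- reader: Grey up-looking code reader, fixed to the bench, 200 (x) x 150 (y) x 45 (z) mm, with a black top, a glass window and two white light bars along its long sides. Origin: centre of its underside; x along its long side, z up.
- reader_window (a point): Centre of the reader's glass, 45 mm above the bench. Axes as the reader's.
- strap: Bystander: black straight bracket 24 x 90 x 5 mm with the same lug; not wanted. Origin under its lug. It and the blue bracket may have swapped places.
- bottle_a: Bystander: blue bottle, 64 mm diameter, 170 mm tall. Origin: centre of its underside.
- bottle_b: Bystander: blue bottle like the other.
- motor: Bystander: small stepper motor, 42 x 42 x 40 mm, shaft up to 62 mm. Origin: centre of its underside.
- coupling: Bystander: aluminium shaft coupling, 25 mm diameter, 30 mm tall, upright. Origin: centre of its underside.
- screwdriver: Bystander: red-handled screwdriver, 190 mm long, lying along its x; origin near its middle.
Mind the look-alikes: they are no part of the job. Several things look just like the bracket: the one meant starts farthest to the robot's left. Several things have the shape of the tray; the one meant has the colours described above.

How it is judged:
On the way, in this order (a step that is already met when the one before it is completed fails the run):
1. the blue bracket lies flat in the T compartment, let go, while the tray still stands on the bench (horizontal distance between bracket and tray_slot below 0.007 m and z of bracket in the frame of tray below 0.0065 m and angle between the z axis of bracket and the z axis of tray, either way round below 0.06 rad and angle between the y axis of bracket and the y axis of tray, either way round below 0.2 rad and height (world z) of tray below 0.008 m and contact force between the fingers and bracket below 0.1 N), for 0.2 s.
2. the tray is lifted off the bench in the gripper with the ball in its pocket (height (world z) of tray above 0.05 m and contact force between the fingers and tray above 1 N and distance between ball_center and tray_pocket below 0.02 m), for 0.2 s.
At the end, for the whole second after the job is handed in: Gripper holding the tray, still, level within 0.1 rad, centre within 30 mm of the window centre, underside 70-130 mm above the glass, long axes within 0.2 rad (either way); ball within 20 mm of its pocket centre; bracket flat in its compartment, within 7 mm of the slot point (horizontal distance between bracket and tray_slot below 0.007 m and z of bracket in the frame of tray below 0.0065 m and angle between the z axis of bracket and the z axis of tray, either way round below 0.06 rad and angle between the y axis of bracket and the y axis of tray, either way round below 0.2 rad and distance between ball_center and tray_pocket below 0.02 m and angle between tray's own z axis and vertical below 0.1 rad and horizontal distance between tray_grip and reader_window below 0.03 m and z of tray in the frame of reader_window between 0.07 and 0.13 m and angle between the x axis of tray and the x axis of reader, either way round below 0.2 rad and contact force between the fingers and tray above 1 N and linear speed of tray below 0.03 m/s and angular speed of tray below 0.2 rad/s); the arm keeps its last pose, push and grip.
It fails at once if the ball leaves its pocket (distance between ball_center and tray_pocket above 0.025 m).
It fails at once if the tray is tipped by more than 0.4 rad (angle between tray's own z axis and vertical above 0.4 rad).
It fails at once if the robot touches the ball (contact force between any of the fingers, the arm and ball above 0.5 N).
It fails at once if the reader is touched (contact force between reader and anything else above 1 N).
It fails at once if a bystander is shifted by more than 20 mm (distance of any of strap, bottle_a, bottle_b, motor, coupling, screwdriver from where it was at the start of the episode above 0.02 m).
It also fails if it takes over 56 s, if anything falls off the work surface, if the arm or the gripper's body presses on something with over 40 N, if the wrist force passes 120 N, or if a joint passes its speed limit or range.

## Working session

There is one attempt and no reset: what is moved stays moved. The work goes in short steps, each a Python script; the robot and the scene stay as the last script left them, time stands still between calls to the robot, and variables do not carry over. Pictures are saved under pics/ and viewed, about 8 in all and at most 12, crops included, and the job is handed in when it is done.

```bash
mkdir -p pics; cat > h.py <<'E'
import numpy as np, cv2
from workcell import r, command_gripper, optics
def shot(n,f=None):
    p,d=optics.get_image(n)
    if f: cv2.imwrite('pics/'+f,p[:,:,::-1])
    return p,d
def pts(n,d):  # world points for every pixel (fixed cameras)
    m=optics.camera_model(n);K,R,t=[np.array(m[k]) for k in('K','R','t')]
    v,u=np.mgrid[:480,:640]
    c=np.stack([(u-K[0,2])/K[0,0]*d,(v-K[1,2])/K[1,1]*d,d],-1)
    return (c-t)@R
E
python3 - <<'E'
from h import *
print(r.read_state())
for n in('scene','side'):
    p,d=shot(n,n+'0.png'); np.savez(n+'0.npz',p=p,d=d); m=optics.camera_model(n); print(n,m)
print(optics.camera_model('wrist'))
E
```

```text
{'time_s': 0.0, 'joint_positions': array([-1.31599958e+00,  3.42704349e-01,  1.52500104e+00,  2.23424016e-05,
        1.27538931e+00, -1.45994647e-01]), 'dq': array([ 2.21017714e-03, -3.85818150e-04, -2.93513966e-04, -4.14477449e-06,
       -2.04291579e-03,  9.89621162e-04]), 'tau': array([-4.78462389e-04, -4.33672428e+01, -2.46013749e+01, -1.60999198e-04,
        7.85846030e-03,  3.04411378e-05]), 'eef_pos': array([ 0.20476631, -0.48303823,  0.25564104]), 'eef_rot': array([ 9.79988261e-01,  1.99053875e-01, -3.01670703e-05, -7.50489856e-04]), 'contact_force': array([-0.26247075,  0.06985981,  0.48703905]), 'torque': array([-0.05501   ,  0.00555393,  0.0173726 ]), 'grip_width': 0.0852081716475811}
scene {'K': array([[483.1722187 ,   0.        , 327.23724699],
       [  0.        , 483.1722187 , 244.37824888],
       [  0.        ,   0.        ,   1.        ]]), 'R': array([[ 0.81899512,  0.57353926,  0.01731248],
       [ 0.34842453, -0.47311351, -0.80917486],
       [-0.45590278,  0.66874235, -0.5873128 ]]), 't': array([-0.35041217, -0.14559548,  1.26886191])}
side {'K': array([[468.
[... 166 characters left out ...]
4, -0.591057  , -0.01437827],
       [-0.43009206,  0.60320354, -0.67168915],
       [ 0.40567959, -0.53553442, -0.74069356]]), 't': array([0.34063012, 0.30860723, 0.74437838])}
{'K': array([[361.91977014,   0.        , 317.20653874],
       [  0.        , 361.91977014, 234.02229463],
       [  0.        ,   0.        ,   1.        ]]), 'tool_from_camera': array([[-6.98236688e-04, -9.55251576e-01, -2.95793743e-01,
         7.52098644e-02],
       [ 9.99999004e-01, -3.04193177e-04, -1.37817310e-03,
        -9.51930181e-04],
       [ 1.22652359e-03, -2.95794411e-01,  9.55250837e-01,
        -1.17843302e-01],
       [ 0.00000000e+00,  0.00000000e+00,  0.00000000e+00,
         1.00000000e+00]])}
```

View pics/scene0.png

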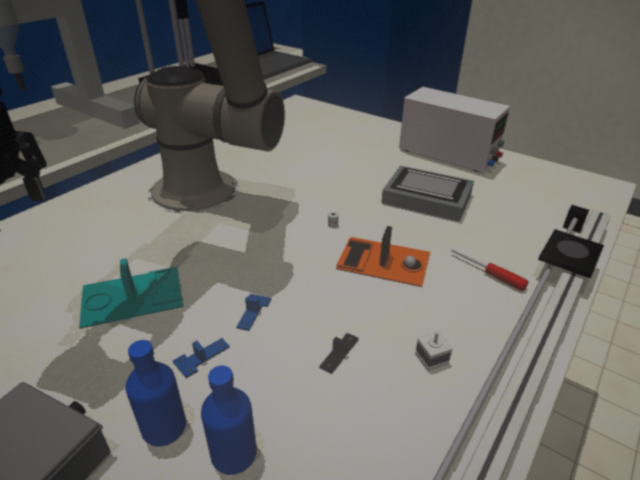

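View pics/side0.png

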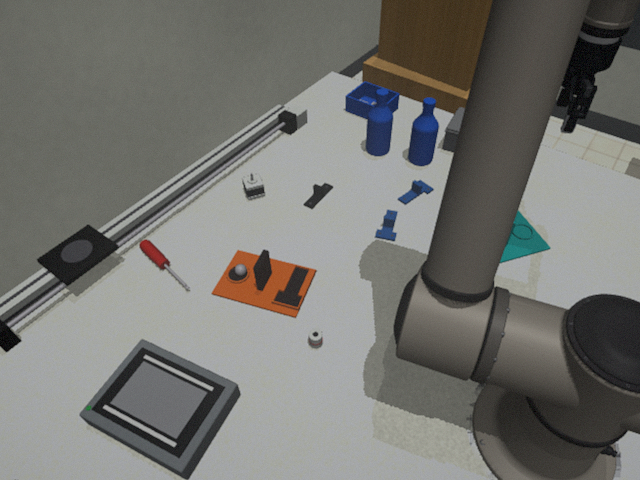

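Scene view: blue T's are at (254,310) and (200,355), the orange tray at (385,260), the reader at (428,190) and the black strap at (339,352). The teal tray at (130,295) is a decoy. Next I'll compute world positions.

```bash
python3 - <<'E'
from h import *
for n in('scene','side'):
    z=np.load(n+'0.npz');p,d=z['p'],z['d'];P=pts(n,d);h=cv2.cvtColor(p,cv2.COLOR_RGB2HSV)
    H,S,V=[h[...,i].astype(int) for i in range(3)]
    ws=(P[...,2]>-.01)&(d>0)&(P[...,0]<1)&(P[...,0]>.1)&(abs(P[...,1])<.8)
    for name,m in dict(blue=(abs(H-110)<12)&(S>120),orange=(H<16)&(H>5)&(S>150),red=((H<4)|(H>174))&(S>150),tall=(P[...,2]>.012)&(P[...,2]<.2),reader=(P[...,2]>.035)&(P[...,2]<.055)).items():
        m=(m&ws).astype(np.uint8)
        k,L,st,c=cv2.connectedComponentsWithStats(m)
        for i in range(1,k):
            if st[i,4]<60: continue
            q=P[L==i]; rc=cv2.minAreaRect((q[:,:2]*1000).astype(np.float32))
            print(n,name,c[i].round(),st[i,4],'mean',q.mean(0).round(3),'zmax',np.percentile(q[:,2],98).round(3),'rect',np.round(rc[0]),np.round(rc[1]),round(rc[2],1))
E
```

```text
scene blue [257. 299.] 90 mean [ 0.43  -0.234  0.015] zmax 0.032 rect [ 430. -233.] [34. 44.] 36.6
scene blue [247. 319.] 154 mean [ 0.444 -0.277  0.005] zmax 0.007 rect [ 444. -277.] [20. 42.] 19.4
scene blue [214. 348.] 192 mean [ 0.446 -0.361  0.005] zmax 0.007 rect [ 445. -362.] [45. 23.] 78.3
scene blue [152. 396.] 3653 mean [ 0.51  -0.519  0.097] zmax 0.17 rect [ 502. -513.] [58. 47.] 63.8
scene blue [187. 364.] 298 mean [ 0.435 -0.41   0.005] zmax 0.007 rect [ 435. -408.] [34. 42.] 75.8
scene blue [225. 422.] 3303 mean [ 0.617 -0.494  0.102] zmax 0.171 rect [ 611. -486.] [58. 46.] 44.3
scene orange [391. 263.] 1858 mean [0.575 0.025 0.004] zmax 0.01 rect [557.  28.] [176. 121.] 17.5
scene orange [344. 256.] 111 mean [ 0.485 -0.02   0.01 ] zmax 0.012 rect [483. -17.] [13. 71.] 19.7
scene red [508. 276.] 358 mean [0.793 0.107 0.021] zmax 0.026 rect [789. 109.] [18. 82.] 80.4
scene tall [454. 127.] 6649 mean [0.47  0.556 0.106] zmax 0.166 rect [458. 595.] [288. 129.] 0.0
scene tall [247. 141.] 672 mean [0.201 0.009 0.185] zmax 0.199 rect [191.  11.] [184.  96.] 46.1
scene tall [4
[... 5213 characters left out ...]
 [64. 35.] 18.9
side reader [252. 181.] 225 mean [ 0.752 -0.156  0.041] zmax 0.049 rect [ 755. -158.] [42. 43.] 56.1
side reader [144. 224.] 66 mean [0.853 0.081 0.036] zmax 0.038 rect [852.  79.] [88. 11.] 89.1
side reader [ 93. 264.] 175 mean [0.831 0.22  0.051] zmax 0.055 rect [832. 212.] [ 24. 133.] 10.2
side reader [262. 272.] 111 mean [0.55  0.036 0.045] zmax 0.054 rect [555.  31.] [12. 49.] 16.4
side reader [ 25. 289.] 1008 mean [0.896 0.331 0.04 ] zmax 0.044 rect [897. 330.] [114.  63.] 78.1
side reader [  5. 328.] 146 mean [0.84  0.401 0.044] zmax 0.052 rect [845. 396.] [18. 42.] 49.4
side reader [160. 404.] 11536 mean [0.507 0.328 0.044] zmax 0.048 rect [515. 324.] [202. 151.] 10.8
```

```bash
cat >> h.py <<'E'
from scipy.spatial.transform import Rotation as Rot
def down(a): return np.array([np.cos(a/2),np.sin(a/2),0,0])  # tool x at yaw a, tool y at a-90deg
def wrist(f):
    s=r.read_state(); p,d=optics.get_image('wrist'); cv2.imwrite('pics/'+f+'.png',p[:,:,::-1])
    m=optics.camera_model('wrist');K=m['K'];T=m['tool_from_camera']
    v,u=np.mgrid[:480,:640]
    ray=np.stack([(u-K[0,2])/K[0,0],(v-K[1,2])/K[1,1],np.ones(u.shape)],-1)
    M=Rot.from_quat(s['eef_rot']).as_matrix()
    P=(ray*d[...,None]@T[:3,:3].T+T[:3,3])@M.T+s['eef_pos']
    D=ray@T[:3,:3].T@M.T; O=M@T[:3,3]+s['eef_pos']
    np.savez(f,p=p,d=d,P=P,D=D,O=O); return p,P,D,O
def on_plane(O,D,z): return O+D*((z-O[2])/D[...,2])[...,None]
E
python3 - <<'E'
from h import *
print(r.tip_extent)
for n,c,a in(('wt',(.556,.029),.31),('wb',(.434,-.249),.34)):
    q=down(a); c=np.array(c)
    print(n,r.solve_ik([*c,.2],q))
    r.reach([*c,.2],q); r.hold(.3); wrist(n); s=r.read_state(); print(s['time_s'],s['eef_pos'])
i=np.hstack([cv2.imread('pics/wt.png'),cv2.imread('pics/wb.png')]); cv2.imwrite('pics/w1.png',cv2.resize(i,(800,300),interpolation=cv2.INTER_AREA))
E
```

```text
0.025
wt [-8.55468403e-02  4.49186332e-01  1.52080417e+00 -4.44089210e-16
  1.17160215e+00  1.17524949e+00]
2.675 [0.5560331  0.02869038 0.20003353]
wb [-6.74172013e-01  3.52092848e-01  1.67669233e+00 -4.44089210e-16
  1.11280747e+00  5.56624313e-01]
4.1833 [ 0.43435045 -0.24847225  0.19997327]
```

View pics/w1.png

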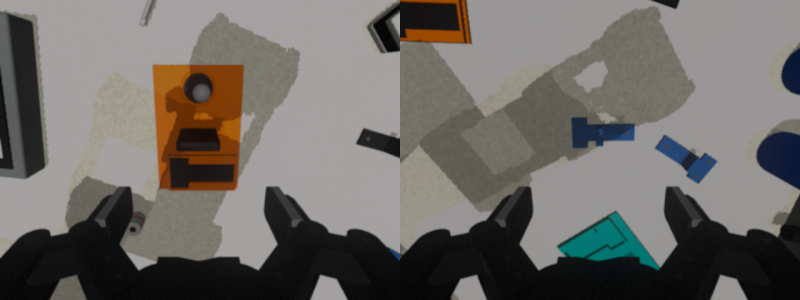

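Left half is the wrist view over the tray: compartment at (203,173), fin at (198,140), ball at (200,90). Right half is the blue bracket at (603,132), with its head towards +y. The orientations match, so I'll measure both.

```bash
python3 - <<'E'
from h import *
def load(f):
    z=np.load(f+'.npz'); h=cv2.cvtColor(z['p'],cv2.COLOR_RGB2HSV).astype(int); return z['P'],z['D'],z['O'],h[...,0],h[...,1],h[...,2]
def comps(m,X,mn,tag):
    k,L,st,c=cv2.connectedComponentsWithStats(m.astype(np.uint8))
    for i in range(1,k):
        if st[i,4]<mn: continue
        q=X[L==i][:,:2]*1000; rc=cv2.minAreaRect(q.astype(np.float32))
        print(tag,c[i].round(),st[i,4],'mean',q.mean(0).round(1),'rect',np.round(rc[0],1),np.round(rc[1],1),round(rc[2],1))
P,D,O,H,S,V=load('wt')
near=np.hypot(P[...,0]-.556,P[...,1]-.029)<.13
org=(H<18)&(S>150)&(V>40)
comps(org&near&(P[...,2]<.02),on_plane(O,D,.004),500,'orange@4mm')
comps((V<60)&near&~org&(P[...,2]<.012),on_plane(O,D,.004),100,'dark floor')
comps(near&(P[...,2]>.06),on_plane(O,D,.075),50,'fin top@75')
comps(near&(P[...,2]>.013)&(P[...,2]<.04),P,30,'ball')
P,D,O,H,S,V=load('wb')
near=np.hypot(P[...,0]-.434,P[...,1]+.249)<.08
b=(abs(H-110)<14)&(S>110)
comps(b&near,on_plane(O,D,.005),50,'T@5')
comps(b&near&(P[...,2]>.027),on_plane(O,D,.031),20,'lug@31')
comps(near&(P[...,2]>.015),on_plane(O,D,.031),20,'lugdepth')
E
```

```text
orange@4mm [317. 191.] 19471 mean [570.1  34.7] rect [553.7  29.6] [182.  118.8] 17.7
dark floor [314. 135.] 940 mean [616.3  52.5] rect [613.8  50. ] [33.  37.2] 53.3
dark floor [316. 276.] 3133 mean [494.7  11.1] rect [496.2   5.6] [47.1 94.8] 17.7
fin top@75 [317. 231.] 1466 mean [557.3  30.6] rect [557.2  30.4] [15.4 49.4] 17.7
fin top@75 [319. 418.] 62237 mean [400.8 -20.9] rect [423.3 -14. ] [177.5 568. ] 17.8
ball [322. 149.] 695 mean [608.8  42.5] rect [608.5  42.2] [23.2 23.1] 62.4
ball [317. 211.] 462 mean [560.8  31.3] rect [560.6  31.3] [ 1.6 49. ] 17.1
T@5 [319. 212.] 2896 mean [ 433.2 -248.9] rect [ 434.7 -254. ] [42.  87.5] 19.5
lug@31 [319. 218.] 323 mean [ 434.5 -248.4] rect [ 434.  -248.6] [22.8  9.9] 19.5
lugdepth [319. 218.] 406 mean [ 434.4 -248.5] rect [ 434.3 -248.5] [27.1  9.9] 19.9
lugdepth [319. 418.] 62240 mean [ 240.3 -317.3] rect [ 266.7 -308.2] [209.6 670.8] 19.6
```

```bash
python3 - <<'E'
from h import *
b=np.array([.4338,-.2485]); q=down(.340)
command_gripper(.045,30)
r.reach([*b,.09],q)
print(r.move_straight([*b,.033],speed=.08,max_force=8))
command_gripper(0,30); s=r.read_state(); print(s['grip_width'],s['eef_pos'],s['contact_force'])
r.move_straight([*b,.12],speed=.15)
r.reach([.4959,.0112,.10],down(.309)); r.hold(.3); wrist('hov'); s=r.read_state(); print(s['grip_width'],s['eef_pos'],s['time_s'])
E
```

```text
False
0.009819515335837125 [ 0.43411732 -0.24874832  0.03351851] [0.04020918 0.20424301 4.20553512]
0.009527810162482444 [0.49596473 0.01045246 0.10005743] 8.5583
```

View pics/hov.png

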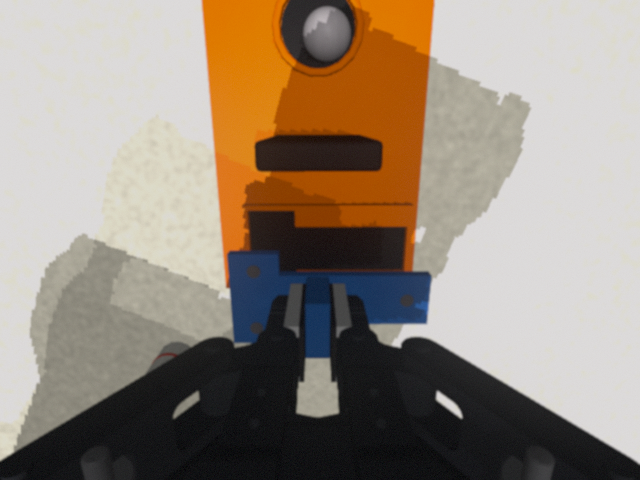

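The bracket is held upright in the jaws with its head on the left (228–280, 252–340). The compartment lies just ahead, between (245,210) and (410,270). Now I'll measure where the bracket sits in the hand.

```bash
python3 - <<'E'
from h import *
z=np.load('hov.npz');h=cv2.cvtColor(z['p'],cv2.COLOR_RGB2HSV).astype(int);P,D,O=z['P'],z['D'],z['O']
b=(abs(h[...,0]-110)<14)&(h[...,1]>110)&(h[...,2]>40)
c=b&(P[...,2]<.085); print('plate top z',np.median(P[...,2][c]), P[240+90:, 235:270,2][c[330:,235:270]].mean() if c[330:,235:270].any() else '')
th=.309; ex=np.array([np.cos(th),np.sin(th)]); ey=np.array([-ex[1],ex[0]])
X=on_plane(O,D,np.median(P[...,2][c]))[...,:2]-np.array([.4959,.0112])
lx=X@ex*1000; ly=X@ey*1000
print('stem +x edge',[(u,lx[np.where(c[:,u])[0].min(),u].round(1)) for u in(300,350,380,420)],'head +x',[lx[np.where(c[:,u])[0].min(),u].round(1) for u in(240,260,272)])
print('y ends',[ly[v,np.where(c[v])[0].max()].round(1) for v in(280,300,315)],[ly[v,np.where(c[v])[0].min()].round(1) for v in(262,290,320)])
print('z at stem/head', [P[v,u,2].round(4) for v,u in((300,400),(300,415),(275,240),(310,250))])
# compartment floor dark edges relative to assumed slot
Y=on_plane(O,D,.010)[...,:2]-np.array([.4959,.0112]); V=h[...,2]
dk=(V<75)&~b; dk[:200]=0; 
lx=Y@ex*1000; ly=Y@ey*1000
print('comp head +x wall-top',[lx[np.where(dk[200:250,u])[0].min()+200,u].round(1) for u in(258,270,285)],'stem',[lx[np.where(dk[205:260,u])[0].min()+205,u].round(1) for u in(320,350,390)])
print('y',[(ly[v,np.where(dk[v,230:430])[0].min()+230].round(1),ly[v,np.where(dk[v,230:415])[0].max()+230].round(1)) for v in(235,245)])
E
```

```text
plate top z 0.07180756200001565 0.07189510483047373
stem +x edge [(300, np.float64(11.9)), (350, np.float64(11.8)), (380, np.float64(11.8)), (420, np.float64(11.8))] head +x [np.float64(20.7), np.float64(22.1), np.float64(22.1)]
y ends [np.float64(-48.9), np.float64(-48.9), np.float64(-48.7)] [np.float64(38.4), np.float64(38.5), np.float64(38.2)]
z at stem/head [np.float64(0.0716), np.float64(0.0722), np.float64(0.0716), np.float64(0.0721)]
comp head +x wall-top [np.float64(24.2), np.float64(24.8), np.float64(24.8)] stem [np.float64(14.3), np.float64(14.3), np.float64(14.2)]
y [(np.float64(40.7), np.float64(-51.9)), (np.float64(40.5), np.float64(-51.8))]
```

Bracket and compartment agree within about 1 mm against a 3 mm clearance, so I'm lowering it.

```bash
python3 - <<'E'
from h import *
x=np.array([.4957,.0109]); q=down(.309)
r.move_straight([*x,.055],q,speed=.08)
print(r.move_straight([*x,.0375],q,speed=.03,max_force=4)); s=r.read_state(); print(s['eef_pos'],s['contact_force'])
command_gripper(.03,30); r.hold(.2)
r.move_straight([*x,.16],q,speed=.12); r.reach([.556,.029,.2],q); r.hold(.3)
p,P,D,O=wrist('placed')
h=cv2.cvtColor(p,cv2.COLOR_RGB2HSV).astype(int)
b=(abs(h[...,0]-110)<14)&(h[...,1]>110)&(np.hypot(P[...,0]-.496,P[...,1]-.011)<.08)
c=b&(P[...,2]<.02); print('plate z',np.percentile(P[...,2][c],[5,50,95]))
rc=cv2.minAreaRect((on_plane(O,D,.009)[c][:,:2]*1000).astype(np.float32)); print('T rect',rc)
l=b&(P[...,2]>.03); print('lug',on_plane(O,D,.035)[l].mean(0))
o=(h[...,0]<18)&(h[...,1]>150)&(h[...,2]>40)&(np.hypot(P[...,0]-.556,P[...,1]-.029)<.13)
print('tray',cv2.minAreaRect((on_plane(O,D,.004)[o][:,:2]*1000).astype(np.float32)),r.read_state()['time_s'])
cv2.imwrite('pics/pc.png',p[60:340,180:460,::-1])
E
```

```text
True
[0.49535415 0.0109383  0.03749329] [ 0.15058697 -0.4176146   4.28218467]
plate z [0.00741685 0.00927224 0.01051988]
T rect ((496.8643798828125, 6.8589324951171875), (43.29024124145508, 88.82058715820312), 17.69635772705078)
lug [0.37546788 0.00151511 0.035     ]
tray ((553.725341796875, 29.64093017578125), (181.39727783203125, 118.82235717773438), 17.63595962524414) 12.3167
```

View pics/pc.png

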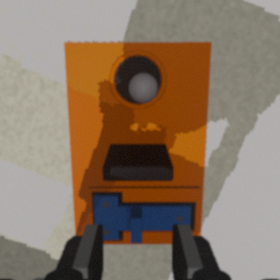

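The bracket lies flat in the compartment: plate top at 9 mm, yaw matching the tray. The ball is in its pocket. Next I grasp the fin and lift gently.

```bash
python3 - <<'E'
from h import *
x=np.array([.5555,.0300]); q=down(.309+np.pi/2)
r.reach([*x,.2],q); command_gripper(.045,30)
r.move_straight([*x,.065],q,speed=.1,max_force=8); s=r.read_state(); print(s['eef_pos'],s['contact_force'])
command_gripper(0,30); command_gripper(0,70); s=r.read_state(); print(s['grip_width'],s['contact_force'])
r.move_straight([*x,.08],speed=.03); r.hold(.3)
r.move_straight([*x,.14],speed=.06); r.hold(.4)
s=r.read_state(); print(s['grip_width'],s['eef_pos'],s['contact_force'],s['torque'],s['time_s'])
shot('side','lift.png'); a,_=shot('scene'); b=cv2.imread('pics/lift.png')
cv2.imwrite('pics/lift2.png',np.hstack([b[150:400,130:430],a[120:370,280:580,::-1]]))
E
```

```text
[0.55589898 0.02998472 0.06560909] [ 0.83830626 -0.55680577  0.01170449]
0.01096744546858782 [-1.31465867  0.45908774  5.89273073]
0.010808554593166653 [0.55548375 0.03000705 0.13988751] [-0.92811374 -0.32487031 -4.12038242] [0.05706864 0.02120557 0.02100873] 18.625
```

View pics/lift2.png

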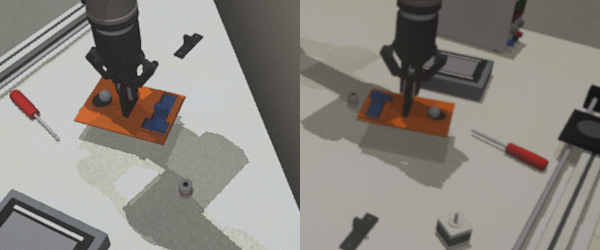

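Tray lifted level, with ball and bracket in place. Carrying it to the reader.

```bash
python3 - <<'E'
from h import *
r.move_straight([.5555,.03,.21],speed=.07)
r.move_straight([.5155,.323,.21],down(.184+np.pi/2),speed=.08); r.hold(1)
s=r.read_state(); print(s['grip_width'],s['eef_pos'],s['time_s'])
im=[]
for n in('scene','side'):
    p,d=shot(n); P=pts(n,d); im.append(p[...,::-1]); h=cv2.cvtColor(p,cv2.COLOR_RGB2HSV).astype(int)
    o=(h[...,0]<18)&(h[...,0]>4)&(h[...,1]>150)&(P[...,2]>.12)&(P[...,2]<.17)
    q=P[o]; A=np.c_[q[:,:2],np.ones(len(q))]; k=np.linalg.lstsq(A,q[:,2],rcond=None)[0]
    print(n,'slope',k[:2].round(3),'z',np.median(q[:,2]),cv2.minAreaRect((q[:,:2]*1000).astype(np.float32)))
    b=(P[...,2]>.15)&(P[...,2]<.19)&(np.hypot(P[...,0]-.574,P[...,1]-.334)<.03)
    print('ball-ish',P[b].mean(0),b.sum())
cv2.imwrite('pics/end.png',np.hstack([im[0][60:360,250:550],im[1][180:480,20:320]]))
E
```

```text
0.01140150973378075 [0.51550261 0.32301249 0.20999995] 24.725
scene slope [-0.02  -0.003] z 0.1482645522115658 ((516.6560668945312, 319.3648986816406), (178.60076904296875, 124.83737182617188), 11.512349128723145)
ball-ish [0.57458589 0.32224439 0.15933263] 130
side slope [-0.015 -0.021] z 0.1491768504397523 ((514.3800048828125, 322.41009521484375), (180.43966674804688, 120.34486389160156), 10.381438255310059)
ball-ish [0.57391037 0.3434613  0.15624689] 292
```

View pics/end.png

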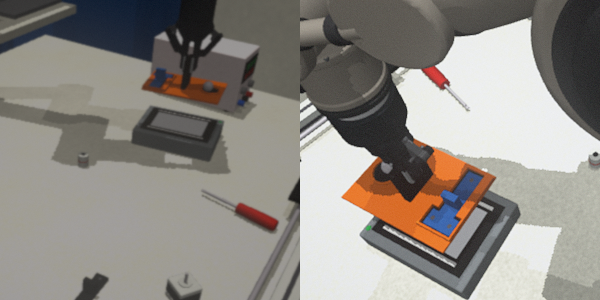

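The tray is level (slope about 0.02), centred within about 3 mm of the reader, with its yaw about 10.5° like the reader's. The ball and bracket are in place, so I'm handing in.

```bash
python3 -c "
from h import *
r.finish_job(); s=r.read_state(); print(s['time_s'],s['grip_width'],s['eef_pos'])"
```

```text
the job is handed in; nothing more can be done
the job is handed in; nothing more can be done
```

The bracket is in its compartment and the tray is held level above the reader. I handed the job in just after 24.7 s of the 56 s allowed. `finish_job` gives no verdict, so I don't know how it was judged.

- **Bracket:** I took the leftmost blue T-bracket by its lug and set it in the T compartment. Before the lift it lay flat, with its plate top at 9 mm, about 1 mm from the slot point and its yaw matching the tray's.
- **Tray at the end:** It is gripped by the fin, and the gripper reads 11.4 mm open. It is level to about 0.02–0.03 rad and centred within about 3 mm of the reader. Its underside is about 100 mm above the glass, and its long axis is within about 0.02 rad of the reader's.
- **Ball and the rest:** In the last pictures the ball is still in its pocket and the bracket still in its compartment. The bystanders in view look undisturbed.

Two end checks were weaker:
- **Ball position:** I checked it by eye in the last pictures. The position I computed differed by about 20 mm between the two cameras, because that mask also caught other parts.
- **Lug position:** The reading after placing was spoiled because the mask also picked up the gripper fingers, so I relied on the plate measurement instead.

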